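# Slide the lens job tray through the gap onto the bench mat

### The arm

A 6-joint arm with a two-finger parallel gripper is mounted at the origin on the work surface. World frame = base frame: x ahead of the robot, y to its left, z up, the work surface at z = 0. Lengths are in mm, angles in rad, forces in N, time in s.
With the tool pointing down it reaches from about 275 to 750 mm from the base axis. Payload 10.2 kg.
Tool frame: the origin (TCP) lies at the very end of the fingers, on their centre line; the grasp point (between the pads) lies 19 mm behind it; z points along the fingers, y is the line along which they close (so a half turn about z gives the same grasp; the last joint's range is limited). The gripper opens to 85 mm and grips with 20 to 120 N. Pads are 22 mm wide; open, the fingers measure 114 mm over their backs; the gripper's body (76 mm by 85 mm) begins 54 mm behind the grasp point. The pads swing forward as they close: fully open they stand 13 mm farther back than shut.
Start: joints at [1.04, 0.313, 1.498, -0, 1.331, -0.223], TCP at [159.068, 500.328, 231.294] pointing down, gripper open.
Joint ranges: [-2.94, 2.94], [-0.97, 2.17], [0.19, 2.56], [-1.23, 4.37], [0.02, 3.11], [-2.88, 2.88]. Speed limits (rad/s): [2.39, 2.39, 3.01, 3.14, 3.14, 3.14].

### API

Orientations are given as a unit quaternion [w, x, y, z].
In Python, from rig import ctrl gives the robot as it stands.
- The arm moves only by the tool step_arm, never from a script. Its argument "increments" is a list of rows, each a list of 3 entries, a list of its own where there are three numbers: the shift along the tool's x, y, z in cm, then the turn, a rotation vector about the tool's x, y, z in degrees, then the opening in per cent of the stroke, from 0 (shut) to 100 (fully open). A call has 1 to 8 rows; each row is the pose to reach, as a shift and turn from the pose commanded when the call began, along the tool's axes at that moment; what a row does not reach only later rows make up. A row lasts 1/8 s, in which the tool goes at most 62.5 mm and 10.7 degrees, less where a joint would pass 70% of its speed; a pose out of reach is approached as far as the arm can. A call with a gripper value outside its range is refused whole. The fingers move at their own pace and stop on an object; "squeeze" is the grip in N (left out, the last holds). Time passes only in rows, so rows that repeat a pose let the fingers close. It gives the time, the measured TCP pose, the force, the opening and the grip force at its end, in the units of the state.
- ctrl.sense(): the state, without advancing time (a new reading comes with each control period).
- ctrl.capture(name): name is "scene" or "top" or "wrist"; returns a dict with "img" (480x640x3 uint8, red, green, blue), "fx", "fy", "cx", "cy" (pixels), "extrinsics" (4x4, takes a point from camera to world coordinates). Camera axes: x right, y down, z forward; pixel columns grow to the right and rows downward; lengths in mm; the calibration is good to about 2 mm. The wrist camera is an equidistant fisheye: a pixel r from the principal point sees the ray r / f radians off the axis. A picture is of the moment at which its call begins. There is no depth.
- ctrl.finish_job(): hands the job in; it is judged then, once.
The state is a dict: "time_s": time; "joints": joint angles; "dq": joint speeds; "tau": joint torques, N m; "eef_pos": TCP position; "ee_rot": TCP orientation; "force": force on the tool from outside, world axes, zero at the start; "wrist_torque": the same for the moment, N m; "grip_width": opening from 0.0 (shut) to 1.0 (fully open); "grip_force": force on a finger pad.
Only numpy, scipy, OpenCV 4.12 (cv2) and the standard library are available. Lean on these libraries where they do the work, as an engineer would, in place of code of your own. Each camera call takes 0.05 s, during which the arm holds its last target. There are 200 camera calls.

### The job

Push the small grey job tray with its two lenses along the bench, through the narrow gap between the low drawer case and the round steel bench block, until the whole tray lies on the dark mat beyond. Only push it with the fingers so that it always stays flat on the bench: do not pick it up or tip it, and do not disturb the spectacle case, bottle, screwdriver or glasses lying around. Finish with the hand clear of everything.

Things in the scene. Friction and masses are not known exactly. Their poses are not given: they have to be found in the camera images.
- tray: Loose open tray of grey plastic, about 0.16 kg, 70 mm (its x) by 100 mm (its y, the long way), 22 mm high, walls 3 mm; in it a foam bed (top 11 mm up) with two fixed lenses, 42 mm across, 3 mm thick. Origin: centre of the underside, z up. It starts on the gate's -y side, askew by up to 0.4 rad and up to 30 mm off the gap's centre line. Either end may go first.
- gate: The two obstacles, fixed to the bench, 76 mm clear between them. Origin: middle of the gap, at bench height; z up. Its y axis runs through the gap, from the tray's side to the mat's; its x axis runs across it, towards the drawer case.
- drawer_case (a point): Top centre of the drawer case: a fixed grey box, 110 mm (gate x) by 70 mm (gate y) by 46 mm high; its flat face at gate x = +38 mm is one side of the gap.
- bench_block (a point): Top centre of the bench block: a fixed upright round steel block, 72 mm diameter, 42 mm high, dark dimples on top; its axis is at gate x = -74 mm, y = 0, and its flank is the other side of the gap.
- mat: Thin dark rubber mat flat on the bench beyond the gap, fixed, under 1 mm thick and no hindrance to sliding: 140 mm (its x) by 160 mm (its y), axes parallel to the gate's. Origin: its centre, at bench height.
- corner_a (a point): Corner of the tray's underside at x = -35 mm, y = -50 mm in the tray's frame.
- corner_b (a point): Corner of the tray's underside at x = +35 mm, y = -50 mm in the tray's frame.
- corner_c (a point): Corner of the tray's underside at x = +35 mm, y = +50 mm in the tray's frame.
- corner_d (a point): Corner of the tray's underside at x = -35 mm, y = +50 mm in the tray's frame.
- case: Bystander: loose closed black spectacle case, 60 mm (its x) by 160 mm (its y) by 36 mm high. Origin: centre of its underside.
- cleaner: Bystander: loose upright white bottle with a black cap, 36 mm diameter, 75 mm high. Origin: centre of its underside.
- driver: Bystander: loose screwdriver lying on the bench, 150 mm long, along its x axis. Origin near its middle.
- glasses: Bystander: loose pair of black spectacles standing open on the bench, 136 mm wide (its y), 45 mm high, temples reaching 137 mm along its +x. Origin: middle of the front, at bench height.

How it is judged:
By the outcome, as a careful person would: the job done as asked, in the order asked, and still so for the second after the job is handed in, with the robot touching nothing.
It also fails if it takes over 61 s, if anything falls off the work surface, if the arm or the gripper's body presses on something with over 40 N, if the wrist force passes 120 N, or if a joint passes its speed limit or range.

## Working session

There is one attempt and no reset: what is moved stays moved. The work goes in short steps, Python scripts to look and compute and a tool call to move; the robot and the scene stay as the last step left them, time stands still between calls to the robot, and variables do not carry over. Pictures are saved under pics/ and viewed, at most 10 in all, crops included, and the job is handed in when it is done.

Besides the shell and the picture viewer there is one more tool, called after "Call:" by a JSON object that holds its "name" and its "arguments". step_arm: Moves the arm, as the interface text tells. Its arguments: {"type":"object","properties":{"increments":{"type":"array"},"squeeze":{"type":"number"}},"required":["increments"]}

```bash
mkdir -p pics; ls; python3 - <<'E'
from rig import ctrl
import cv2,numpy as np
for n in ("scene","top"):
    c=ctrl.capture(n); cv2.imwrite(f"pics/{n}0.png",c["img"][:,:,::-1]); print(n,c["fx"],c["fy"],c["cx"],c["cy"],np.round(c["extrinsics"],4).tolist())
s=ctrl.sense(); print(s["time_s"],s["eef_pos"],s["ee_rot"])
E
```

```text
pics
scene 515.912843794381 515.912843794381 321.556641426035 241.34253933725748 [[0.6794, 0.4266, -0.597, 1126.4115], [0.7334, -0.4178, 0.5362, -400.1647], [-0.0207, -0.8021, -0.5968, 570.844], [0.0, 0.0, 0.0, 1.0]]
top 605.3967046284976 605.3967046284976 299.3199026822579 248.30499635837967 [[-0.095, -0.9752, 0.1999, 408.3867], [-0.9955, 0.0944, -0.0126, 73.9444], [-0.0066, -0.2002, -0.9797, 1164.5257], [0.0, 0.0, 0.0, 1.0]]
0.1 [158.94639586 500.1317839  230.78904786] [-2.08443591e-04  1.53292827e-01  9.88180633e-01 -5.50431289e-04]
```

View pics/top0.png

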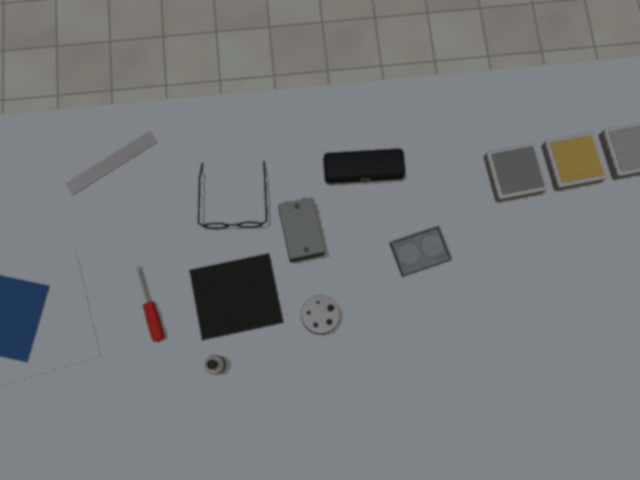

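View pics/scene0.png

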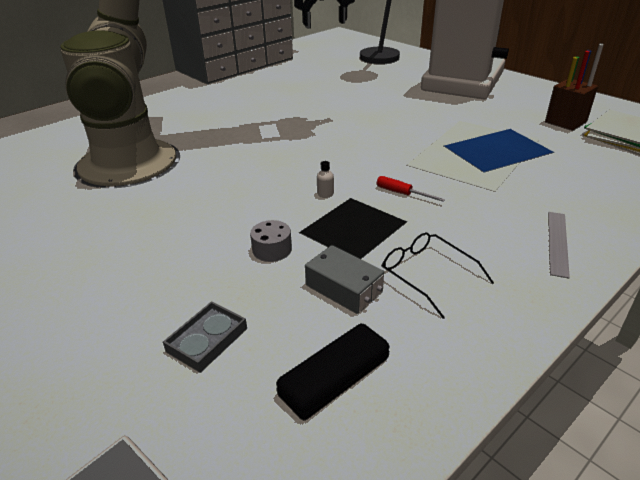

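The top view shows the tray at (420,250), the block at (321,314), the drawer case at (302,229) and the mat at (236,297). The spectacle case is at (364,165), the glasses at (232,205), the driver at (150,305) and the bottle at (216,365). The scene view agrees.

```bash
cat > h.py <<'E'
import cv2,numpy as np
def ray(c,uv,z):
    uv=np.atleast_2d(np.float64(uv)); E=c["extrinsics"]
    d=np.c_[(uv[:,0]-c["cx"])/c["fx"],(uv[:,1]-c["cy"])/c["fy"],np.ones(len(uv))]@E[:3,:3].T
    return (E[:3,3]+d*((z-E[2,3])/d[:,2])[:,None])[:,:2]
def blob(mask,seed):
    n,l,st,ce=cv2.connectedComponentsWithStats(mask.astype(np.uint8))
    ys,xs=np.nonzero(l); k=np.argmin((xs-seed[0])**2+(ys-seed[1])**2)
    m=(l==l[ys[k],xs[k]]).astype(np.uint8)
    return max(cv2.findContours(m,cv2.RETR_EXTERNAL,cv2.CHAIN_APPROX_NONE)[0],key=len)[:,0]
def rect(p):
    (c,s,a)=cv2.minAreaRect(np.float32(p)); return np.round(c,1),np.round(s,1),round(a,2)
E
python3 - <<'E'
from rig import ctrl
from h import *
c=ctrl.capture("top"); im=c["img"]; g=im.max(2); print("bg",g[400,400],"tray",g[250,398:450:4],"drawer",g[230,270:340:4],"block",g[322,290:350:4])
print("mat",rect(ray(c,blob(g<50,(236,297)),0)))
print("case",rect(ray(c,blob(g<50,(364,165)),18)))
t=g<110
for n,s,z in(("tray",(395,250),22),("tray0",(395,250),0),("drawer",(302,235),46)):
    q=blob(t,s); print(n,len(q),rect(ray(c,q,z)))
b=blob(abs(im.astype(int)-im[322,321]).max(2)<12,(321,322)); print("block",cv2.minEnclosingCircle(np.float32(ray(c,b,42))))
print("glasses",rect(ray(c,blob(g<70,(232,226)),20)),"bottle",ray(c,(213,365),75))
cv2.imwrite("pics/crop.png",cv2.resize(im[140:350,260:470,::-1],None,fx=2.8,fy=2.8,interpolation=cv2.INTER_CUBIC))
E
```

```text
bg 136 tray [ 95 104 105 104 104  99  92 103 104 104 104  99  65] drawer [135 136 136 115  93  95  95  95  95  95  94  96  93 100 136 137 137 137] block [136 137 137 111 128 127  94 118 125  86  41 124 100 125 137]
mat (array([564.8, 190.6]), array([135.5, 155.6]), 6.65)
case (array([796.4, -84.1]), array([157.7,  62.8]), 88.05)
tray 167 (array([ 614.1, -171.3]), array([ 74. , 104.7]), 13.42)
tray0 167 (array([ 618. , -176.1]), array([ 75.4, 106.7]), 13.42)
drawer 185 (array([672.5,  50.7]), array([122.3,  74.9]), 6.33)
block ((635.0869750976562, -18.929964065551758), 736.4312133789062)
glasses (array([700.9, 198.9]), array([11.6,  6. ]), 84.46) bottle [[435.66486295 231.95943432]]
```

View pics/crop.png

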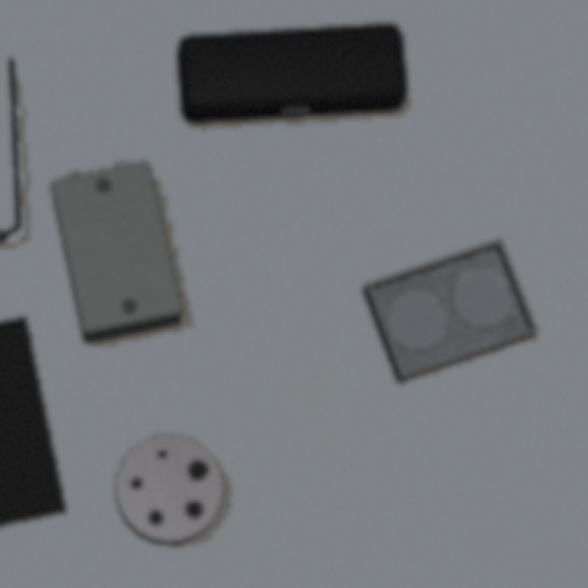

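The crop shows the tray's rim corners at about (364,288), (499,241), (535,335) and (401,382). The block's top is centred at (170,489), and the drawer's top corners are at (51,183), (150,163), (183,318) and (85,335).

```bash
python3 - <<'E'
from rig import ctrl
from h import *
c=ctrl.capture("top")
f=lambda p:np.array(p)/2.8+[260,140]-.32
b=ray(c,f([(170,489)]),42)[0]; d=ray(c,f([(51,183),(150,163),(183,318),(85,332)]),46)
t=ray(c,f([(364,288),(499,241),(535,335),(401,382)]),22)
dc=d.mean(0); print("block",b,"drawer",dc,rect(d),"dist",np.linalg.norm(dc-b),"(167)")
ax=np.arctan2(*(dc-b)[::-1]); print("axis deg",np.degrees(ax))
a=np.radians(6.5); R=np.array([[np.cos(a),-np.sin(a)],[np.sin(a),np.cos(a)]])
print("gate from block",b+74*R[:,0],"from drawer",dc-93*R[:,0])
g=(b+74*R[:,0]+dc-93*R[:,0])/2
print("gate",g,"tray in gate",(t-g)@R,"c",(t.mean(0)-g)@R,t.mean(0),rect(t))
print("mat in gate",(np.array([564.8,190.6])-g)@R,"case",(np.array([796.4,-84.1])-g)@R)
E
```

```text
block [509.51196813  32.55299167] drawer [674.69037961  51.75906719] (array([673.6,  52. ]), array([110.4,  69.2]), 6.28) dist 166.29125339465458 (167)
axis deg 6.632269393502956
gate from block [583.03628545  40.93002949] from drawer [582.28819703  41.23116831]
gate [582.66224124  41.0805989 ] tray in gate [[  35.31389022 -161.33785591]
 [  48.19197516 -260.49661834]
 [ -21.02718141 -267.89039394]
 [ -33.54926563 -170.48511415]] c [   7.23235458 -215.05249559] [ 614.19273883 -171.77078242] (array([ 614.2, -172.1]), array([ 69.6, 100. ]), 13.9)
mat in gate [ -0.82134345 150.58033192] case [ 198.1929755  -148.57172114]
```

Call:
{"name": "step_arm", "arguments": {"increments": [[[-2.5, -2, 0], [0, 0, 2], 30], [[-7, -6, 0], [0, 0, 6], 30], [[-12, -10, 0], [0, 0, 10], 30], [[-17, -14, 0], [0, 0, 15], 30], [[-22, -18, 0], [0, 0, 20], 30], [[-27, -22.5, 0], [0, 0, 24], 30], [[-31, -26, 0], [0, 0, 28], 30], [[-34, -28, 0], [0, 0, 30], 30]]}}

```text
time_s: 1.2
eef_pos: [399.2, 128.1, 231.4]
ee_rot: [0.0, 0.406, 0.914, -0.0]
force: [-0.9, -0.0, -1.0]
grip_width: 0.3
grip_force: 0.0
```

```bash
cat > m.py <<'E'
import sys,numpy as np
from rig import ctrl
from scipy.spatial.transform import Rotation as Ro
G=np.array([582.7,41.1]); A=6.6
a=np.radians(A); RG=np.array([[np.cos(a),-np.sin(a)],[np.sin(a),np.cos(a)]])
def go(x,y,z,h):
    "gate-frame target: x,y mm, z, heading of tool x in deg relative to gate y"
    s=ctrl.sense(); R=Ro.from_quat(np.roll(s["ee_rot"],-1))
    w=G+RG@np.array([x,y]); H=np.radians(90+A+h)
    X=np.array([np.cos(H),np.sin(H),0]); Z=np.array([0,0,-1.]); T=Ro.from_matrix(np.c_[X,np.cross(Z,X),Z])
    print("target",(x,y,z,h),"shift cm",np.round(R.inv().apply(np.r_[w,z]-s["eef_pos"])/10,2),"turn",np.round((R.inv()*T).as_rotvec(degrees=True),1))
def st():
    s=ctrl.sense(); X=Ro.from_quat(np.roll(s["ee_rot"],-1)).as_matrix()[:2,0]
    print("t",s["time_s"],"gate",np.round((s["eef_pos"][:2]-G)@RG,1),"z",round(s["eef_pos"][2],1),"h",round(np.degrees(np.arctan2(X[1],X[0]))-90-A,2),"F",np.round(s["force"],1),"w",s["grip_width"])
if __name__=="__main__":
    st()
    for q in sys.argv[1:]: go(*map(float,q.split(",")))
E
python3 m.py 17.1,-292,120,7.2
```

```text
t 1.2 gate [-172.3  107.5] z 231.4 h 35.53 F [-0.9 -0.  -1. ] w 0.29964091781817886
target (17.1, -292.0, 120.0, 7.2) shift cm [-43.51  -7.81  11.15] turn [ 0.   0.  28.3]
```

Call:
{"name": "step_arm", "arguments": {"increments": [[[-4, -0.5, 0], [0, 0, 3], 30], [[-10, -1.8, 0], [0, 0, 7], 30], [[-16, -3, 1], [0, 0, 11], 30], [[-22, -4, 3], [0, 0, 15], 30], [[-28, -5, 5], [0, 0, 19], 30], [[-34, -6, 7.5], [0, 0, 23], 30], [[-40, -7, 10], [0, 0, 26], 30], [[-43.5, -7.8, 11.1], [0, 0, 28.3], 30]]}}

```text
time_s: 2.2
eef_pos: [634.1, -245.2, 118.3]
ee_rot: [-0.001, 0.616, 0.788, -0.0]
force: [0.8, -0.9, -0.4]
grip_width: 0.299
grip_force: 0.0
```

Call:
{"name": "step_arm", "arguments": {"increments": [[[0, 0, 0], [0, 0, 0], 30]]}}

```text
time_s: 2.33
eef_pos: [633.4, -245.7, 117.3]
ee_rot: [-0.002, 0.616, 0.787, -0.0]
force: [-1.2, -0.4, 0.5]
grip_width: 0.301
grip_force: 0.0
```

```bash
python3 m.py 17.1,-292,7,7.2; python3 -c "
from rig import ctrl;import cv2
cv2.imwrite('pics/w1.png',ctrl.capture('wrist')['img'][:,:,::-1])"
```

```text
t 2.325 gate [  17.4 -290.7] z 117.3 h 7.29 F [-1.2 -0.4  0.5] w 0.30058483228083055
target (17.1, -292.0, 7.0, 7.2) shift cm [-0.15 -0.02 11.03] turn [-0.1 -0.1  0.1]
```

View pics/w1.png

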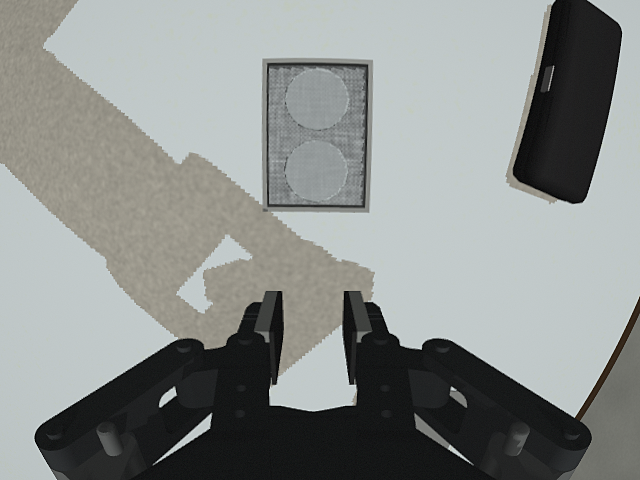

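The wrist view shows the tray at (263–372, 60–211), square to the hand and centred between the fingers.

Call:
{"name": "step_arm", "arguments": {"increments": [[[0, 0, 2], [0, 0, 0], 30], [[0, 0, 5], [0, 0, 0], 30], [[0, 0, 8], [0, 0, 0], 30], [[0, 0, 10], [0, 0, 0], 30], [[-0.1, 0, 10.9], [0, 0, 0], 30], [[-0.1, 0, 10.9], [0, 0, 0], 30]]}}

```text
time_s: 3.12
eef_pos: [634.1, -244.4, 11.6]
ee_rot: [0.0, 0.615, 0.788, 0.0]
force: [0.4, 0.1, 0.2]
grip_width: 0.3
grip_force: 0.0
```

```bash
python3 m.py; python3 -c "
from rig import ctrl;import cv2
im=ctrl.capture('scene')['img'][:,:,::-1]
cv2.imwrite('pics/s1.png',cv2.resize(im[250:450,40:307],None,fx=3,fy=3,interpolation=cv2.INTER_CUBIC))"
```

```text
t 3.125 gate [  18.3 -289.5] z 11.6 h 7.48 F [0.4 0.1 0.2] w 0.2999989052238413
```

View pics/s1.png

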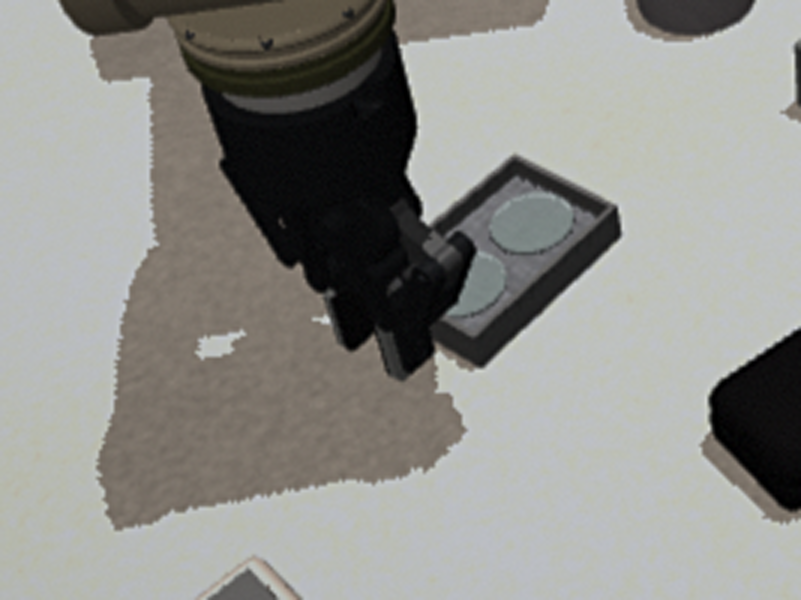

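The scene crop shows the near fingertip's bottom edge running from (388,378) to (432,345), with the outer knuckle at about (465,240). The tray is untouched.

```bash
python3 - <<'E'
from h import *; from m import *
c=ctrl.capture("scene"); s=ctrl.sense(); X=Ro.from_quat(np.roll(s["ee_rot"],-1)).as_matrix(); E=c["extrinsics"]
for off,p in ((0,(412,362)),(-11,(392,378)),(11,(432,345)),(0,(470,238)),(11,(470,238)),(0,(460,270)),(0,(460,285))):
    u=np.array(p)/3+[40,250]; d=E[:3,:3]@np.array([(u[0]-c["cx"])/c["fx"],(u[1]-c["cy"])/c["fy"],1])
    o=s["eef_pos"]+off*X[:,0]; k=((o-E[:3,3])@X[:,0])/(d@X[:,0]); q=E[:3,3]+k*d
    print(p,off,"lateral",round((q-o)@X[:,1],1),"z",round(q[2],1))
E
python3 m.py 18,-281,6,7.2
```

```text
(412, 362) 0 lateral 14.7 z 14.5
(392, 378) -11 lateral 13.2 z 13.9
(432, 345) 11 lateral 16.7 z 16.3
(470, 238) 0 lateral 76.8 z 129.1
(470, 238) 11 lateral 62.0 z 111.2
(460, 270) 0 lateral 65.6 z 104.5
(460, 285) 0 lateral 63.3 z 94.2
t 3.225 gate [  18.6 -289.9] z 12.5 h 7.47 F [ 0.  -0.3  0.4] w 0.30069648035761465
target (18.0, -281.0, 6.0, 7.2) shift cm [0.89 0.05 0.65] turn [0.1 0.1 0.3]
```

The tips sit about 3 mm above the TCP and the wide knuckles are above 90 mm, so the hand can pass through the gap.

Call:
{"name": "step_arm", "arguments": {"increments": [[[0, -0.15, 0.5], [0, 0, 0.2], 30], [[0.7, -0.15, 0.5], [0, 0, 0.2], 30], [[1.3, -0.15, 0.5], [0, 0, 0.2], 30], [[2, -0.15, 0.5], [0, 0, 0.2], 30], [[2.7, -0.15, 0.5], [0, 0, 0.2], 30], [[3.4, -0.15, 0.5], [0, 0, 0.2], 30], [[4, -0.15, 0.5], [0, 0, 0.2], 30], [[4.5, -0.15, 0.5], [0, 0, 0.2], 30]]}}

```text
time_s: 4.22
eef_pos: [621.6, -200.9, 6.5]
ee_rot: [0.0, 0.617, 0.787, -0.0]
force: [0.8, -1.3, 0.8]
grip_width: 0.3
grip_force: 0.8
```

```bash
cat > t.py <<'E'
from h import *; from m import *
def tray(sx=None):
    c=ctrl.capture("top"); g=c["img"].max(2); cv2.imwrite("pics/last.png",c["img"][:,:,::-1])
    E=c["extrinsics"]; s=ctrl.sense()
    def px(p): 
        q=E[:3,:3].T@(np.array(p)-E[:3,3]); return q[0]/q[2]*c["fx"]+c["cx"],q[1]/q[2]*c["fy"]+c["cy"]
    return c,g,px
if __name__=="__main__":
    st(); c,g,px=tray(); s=ctrl.sense(); print("tcp px",np.round(px(s["eef_pos"])))
E
python3 t.py; cd pics; python3 -c "
import cv2;im=cv2.imread('last.png');cv2.imwrite('c2.png',cv2.resize(im[150:350,270:470],None,fx=3,fy=3,interpolation=cv2.INTER_CUBIC))"
```

```text
t 4.225 gate [  10.9 -244.9] z 6.5 h 7.27 F [ 0.8 -1.3  0.8] w 0.29951683914761246
tcp px [433. 247.]
```

View pics/c2.png

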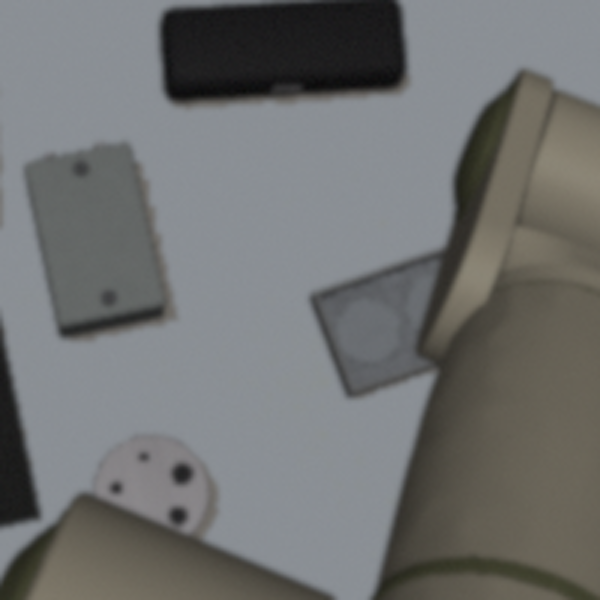

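The front rim corners are at (312,296) and (350,396) in the crop; the arm hides the rear of the tray.

```bash
cat >> h.py <<'E'
def frayz(c,uv,z):
    uv=np.atleast_2d(np.float64(uv)); E=c["extrinsics"]; d=(uv-[c["cx"],c["cy"]])/c["fx"]; r=np.hypot(*d.T)
    k=np.sin(r)/np.maximum(r,1e-9); v=np.c_[d*k[:,None],np.cos(r)]@E[:3,:3].T
    return (E[:3,3]+v*((z-E[2,3])/v[:,2])[:,None])[:,:2]
E
python3 - <<'E'
from h import *; from m import *
f=lambda p:np.array(p)/3+[270,150]-.33
c=ctrl.capture("top"); q=(ray(c,f([(312,296),(350,396)]),22)-G)@RG; v=q[0]-q[1]
print("front corners gate",np.round(q,1),"mid",q.mean(0),"len",np.linalg.norm(v),"tilt",np.degrees(np.arctan2(v[1],v[0])))
w=ctrl.capture("wrist"); cv2.imwrite("pics/w2.png",w["img"][:,:,::-1]); print(w["fx"],w["extrinsics"][:3,3])
E
```

```text
front corners gate [[  30.4 -128.6]
 [ -37.7 -137.1]] mid [  -3.65016538 -132.83861181] len 68.56836018528053 tilt 7.098747848523167
371.64829954431775 [ 605.50892833 -131.84917511  149.65861467]
```

View pics/w2.png

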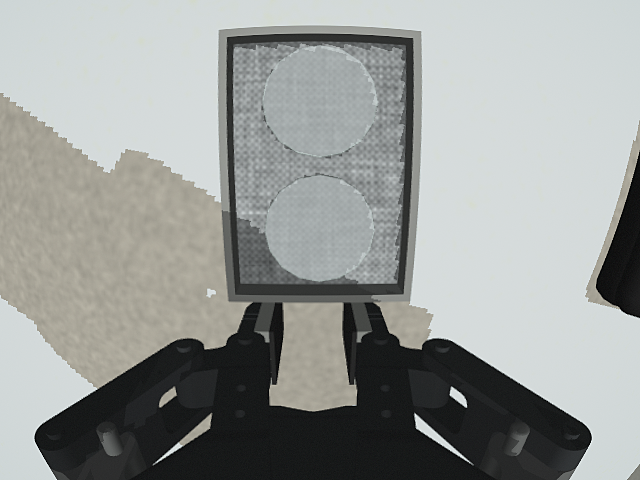

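The wrist view shows the tray flat against both fingers, with rim corners at (219,30), (422,32), (411,302) and (229,300). Next I push it along an arc to square it to the gap.

Call:
{"name": "step_arm", "arguments": {"increments": [[[0.5, -0.08, 0], [0, 0, 0.9], 30], [[1, -0.17, 0], [0, 0, 1.8], 30], [[1.5, -0.25, 0], [0, 0, 2.7], 30], [[2, -0.32, 0], [0, 0, 3.6], 30], [[2.5, -0.4, 0], [0, 0, 4.5], 30], [[3.05, -0.45, 0], [0, 0, 5.4], 30], [[3.55, -0.5, 0], [0, 0, 6.3], 30], [[4.05, -0.52, 0], [0, 0, 7.2], 30]]}}

```text
time_s: 5.38
eef_pos: [606.7, -162.7, 6.3]
ee_rot: [-0.0, 0.665, 0.747, -0.0]
force: [-0.1, -0.6, -0.5]
grip_width: 0.302
grip_force: 0.3
```

```bash
cat > w.py <<'E'
from h import *; from m import *
def wt(name):
    "tray rim corners from the wrist view: bright rim + foam + lens against the bench -> straight edges"
    st(); w=ctrl.capture("wrist"); im=w["img"]; cv2.imwrite(name,im[:,:,::-1]); 
    E=w["extrinsics"]
    g=im.max(2).astype(int); print("rows",g[150,200:240:2],g[150,400:440:2])
    return w
if __name__=="__main__":
    import sys; wt(sys.argv[1])
E
python3 w.py pics/w3.png
python3 - <<'E'
from h import *; from m import *
c=ctrl.capture("wrist")
# w2 consistency check done with same hand-relative pixels
E

```

```text
t 5.375 gate [   0.4 -205.3] z 6.3 h 0.01 F [-0.1 -0.6 -0.5] w 0.3015529969851041
rows [217 218 217 218 218 218 218 218 218 225 146 151 151 156  50  45  46 101
 157 172] [166 128  87  42  47  48  34 151 149 150 141 219 218 218 217 218 218 218
 218 218]
```

View pics/w3.png

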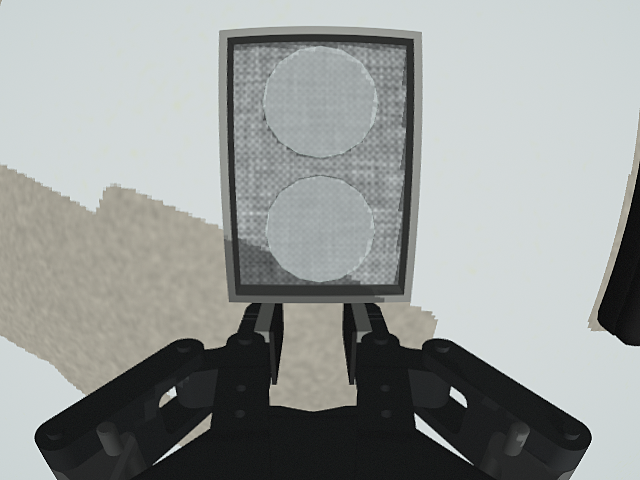

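The tray hasn't moved relative to the hand: rim corners at (219,30), (422,32), (411,302) and (229,301).

```bash
python3 - <<'E'
from h import *; from m import *
w=ctrl.capture("wrist"); q=(frayz(w,[(219,30),(422,32),(411,302),(229,301)],22)-G)@RG
print(np.round(q,1),"c",q.mean(0),rect(q))
v=q[[0,1]].mean(0)-q[[2,3]].mean(0); print("tilt",np.degrees(np.arctan2(-v[0],v[1])))
E
python3 m.py 0,-100,6,0
```

```text
[[ -30.8  -95.1]
 [  39.7  -95.2]
 [  40.  -195.8]
 [ -30.5 -195.3]] c [   4.60518966 -145.34283511] (array([   4.6, -145.5]), array([ 70.5, 100.8]), 0.13)
tilt 0.14757519579651424
t 5.525 gate [   0.5 -205.3] z 6.4 h 0.08 F [-0.1 -0.6 -0.6] w 0.3013031206435047
target (0.0, -100.0, 6.0, 0.0) shift cm [10.53 -0.04  0.04] turn [-0.  -0.   0.1]
```

Call:
{"name": "step_arm", "arguments": {"increments": [[[0.5, 0, 0], [0, 0, 0], 30], [[1.1, 0, 0], [0, 0, 0], 30], [[1.7, 0, 0], [0, 0, 0], 30], [[2.3, 0, 0], [0, 0, 0], 30], [[2.8, 0, 0], [0, 0, 0], 30], [[3, 0, 0], [0, 0, 0], 30], [[3, 0, 0], [0, 0, 0], 30]]}}

```text
time_s: 6.4
eef_pos: [603.2, -133.0, 6.2]
ee_rot: [-0.0, 0.665, 0.747, 0.0]
force: [0.3, -0.7, -0.1]
grip_width: 0.302
grip_force: 0.0
```

```bash
python3 m.py; python3 - <<'E'
from rig import ctrl
import cv2,numpy as np
t=ctrl.capture("top")["img"][:,:,::-1]; w=ctrl.capture("wrist")["img"][:,:,::-1]
a=cv2.resize(t[190:340,280:430],(560,560),interpolation=cv2.INTER_CUBIC)
cv2.imwrite("pics/top4.png",a); cv2.imwrite("pics/w4.png",w)
cv2.imwrite("pics/both4.png",np.hstack([a[:300,:380], cv2.resize(w[:315,110:530],(400,300))]))
E
```

```text
t 6.4 gate [   0.4 -175.3] z 6.2 h 0.07 F [ 0.3 -0.7 -0.1] w 0.3019661697443
```

View pics/both4.png

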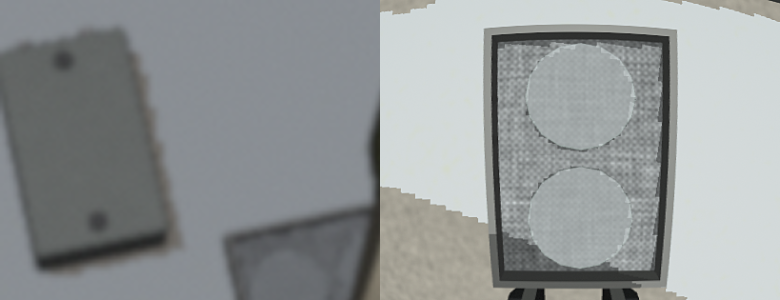

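The top crop shows the tray's front +x corner at (225,240) and the drawer's near top edge running from (36,257) to (165,232). The wrist crop shows the tray still square on the fingers.

```bash
python3 - <<'E'
from h import *; from m import *
c=ctrl.capture("top"); im=c["img"].astype(int); g=im.max(2)
ct=blob(g<118,(345,262)); q=(ray(c,ct,22)-G)@RG
f=q[(q[:,1]>-75)&(q[:,1]<-20)&(abs(q[:,0])<50)]
print(len(q),q.min(0),q.max(0))
for y0 in range(-75,-50,3):
    s=q[(q[:,1]>=y0)&(q[:,1]<y0+3)]; 
    if len(s): print(y0,np.round([s[:,0].min(),s[:,0].max()],1))
front=[(round(q[abs(q[:,0]-x)<2][:,1].max(),1)) for x in (-30,-20,-10,0,10,20,30) if (abs(q[:,0]-x)<2).any()]; print("front",front)
# drawer near top face edge
d=blob(g<112,(302,235)); e=(ray(c,d,0)-G)@RG; e46=(ray(c,d,46)-G)@RG
for y0 in (-25,-10,5,20): print("drawer",y0,np.round(e46[abs(e46[:,1]-y0)<3][:,0].min(),1),"as z0",np.round(e[abs(e[:,1]-y0)<3][:,0].min(),1))
E
```

```text
1330 [-419.08859321 -334.57224623] [134.02979274 238.63290973]
-75 [-285.7   35. ]
-72 [-283.3   35.8]
-69 [-280.8   36.2]
-66 [-278.3   35.1]
-63 [-277.9   33.2]
-60 [-277.2 -163.6]
-57 [-276.4 -168.6]
-54 [-274.  -177.1]
-51 [-271.5 -182. ]
front [np.float64(-61.6), np.float64(-60.9), np.float64(-60.8), np.float64(-61.1), np.float64(-61.4), np.float64(-61.6), np.float64(-61.9)]
drawer -25 30.0 as z0 39.0
drawer -10 30.2 as z0 38.4
drawer 5 30.7 as z0 39.4
drawer 20 30.1 as z0 38.8
```

The tray is centred to within about 1 mm and square to the gap, so I push it through.

Call:
{"name": "step_arm", "arguments": {"increments": [[[0.6, 0, 0], [0, 0, 0], 30], [[1.2, -0.02, 0], [0, 0, 0], 30], [[1.8, -0.03, 0], [0, 0, 0], 30], [[2.4, -0.04, 0], [0, 0, 0], 30], [[3, -0.05, 0], [0, 0, 0], 30], [[3.6, -0.05, 0], [0, 0, 0], 30], [[4.2, -0.05, 0], [0, 0, 0], 30], [[4.7, -0.05, 0], [0, 0, 0], 30]]}}

```text
time_s: 7.55
eef_pos: [597.4, -86.3, 6.3]
ee_rot: [0.0, 0.665, 0.747, -0.0]
force: [0.5, -1.2, -1.0]
grip_width: 0.301
grip_force: 0.3
```

```bash
python3 w.py pics/w5.png; python3 m.py 0,-80,6,0
```

```text
t 7.55 gate [-1.000e-01 -1.282e+02] z 6.3 h 0.07 F [ 0.5 -1.2 -1. ] w 0.30074294909800225
rows [222 221 222 222 223 222 222 223 222 230 156 155 155 160  63  47  49  98
 162 179] [171 144  83  42  50  51  36 156 154 154 145 222 222 221 222 222 223 222
 223 222]
t 7.6 gate [-1.000e-01 -1.277e+02] z 6.3 h 0.09 F [-0.5  0.5 -0. ] w 0.29915246827925035
target (0.0, -80.0, 6.0, 0.0) shift cm [4.77 0.01 0.03] turn [-0.  -0.   0.1]
```

View pics/w5.png

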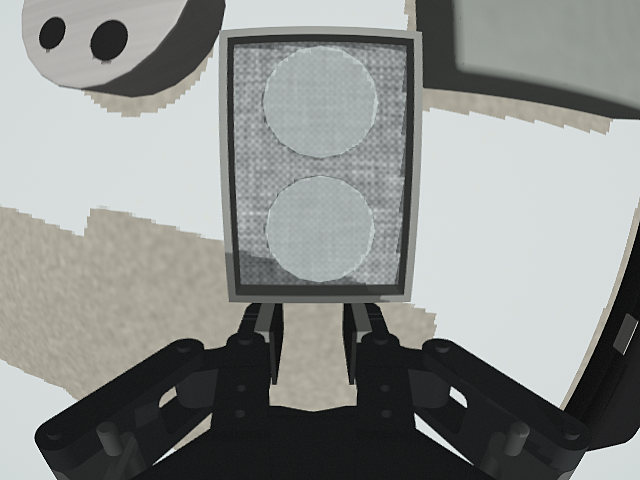

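The wrist view shows the tray's front corners, (219,30) and (422,32), entering the gap. The block's base edge at (225,0) and the drawer's base edge at about (415,0) are even on both sides, so I go on.

Call:
{"name": "step_arm", "arguments": {"increments": [[[0.5, 0, 0], [0, 0, 0], 30], [[1, 0, 0], [0, 0, 0], 30], [[1.5, 0, 0], [0, 0, 0], 30], [[2, 0, 0], [0, 0, 0], 30], [[2.5, 0, 0], [0, 0, 0], 30], [[3, 0, 0], [0, 0, 0], 30], [[3.5, 0, 0], [0, 0, 0], 30], [[4, 0, 0], [0, 0, 0], 30]]}}

```text
time_s: 8.6
eef_pos: [592.8, -46.6, 6.3]
ee_rot: [0.0, 0.665, 0.747, 0.0]
force: [-0.0, -1.1, 0.4]
grip_width: 0.302
grip_force: 0.8
```

```bash
python3 w.py pics/w6.png; python3 m.py
```

```text
t 8.6 gate [ -0.1 -88.3] z 6.3 h 0.06 F [-0.  -1.1  0.4] w 0.30185157555891584
rows [ 67  65  66  64  77 193 183 237 233 240 173 170 169 176  72  55  55 105
 177 197] [190  95 100  48  55  55  39 171 169 169 178  63  59  60  60  61  60  61
  62  62]
t 8.65 gate [ -0.1 -87.8] z 6.3 h 0.09 F [ 0.9 -0.8 -0. ] w 0.300624517249283
```

View pics/w6.png

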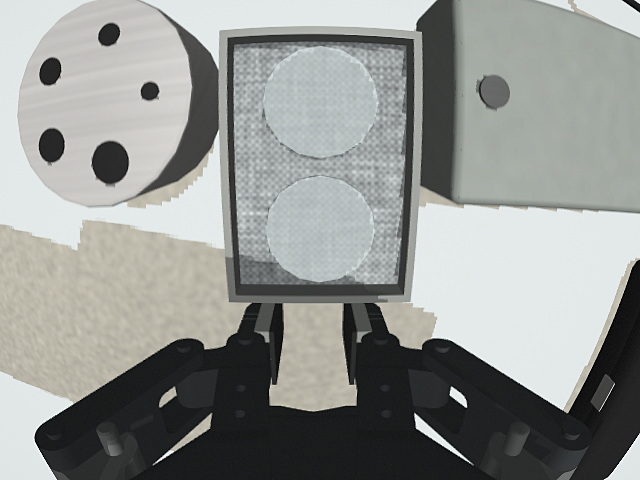

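The wrist view shows the tray midway in the gap, with the block (18–218, 0–208) and the drawer (418+, 0–210) on either side. It hasn't shifted on the fingers and forces are about 1 N. That was one picture over my viewing limit, so from here I check by numbers only.

Call:
{"name": "step_arm", "arguments": {"increments": [[[0.5, 0, 0], [0, 0, 0], 30], [[1, 0, 0], [0, 0, 0], 30], [[1.5, 0, 0], [0, 0, 0], 30], [[2, 0, 0], [0, 0, 0], 30], [[2.5, 0, 0], [0, 0, 0], 30], [[3, 0, 0], [0, 0, 0], 30], [[3.5, 0, 0], [0, 0, 0], 30], [[4, 0, 0], [0, 0, 0], 30]]}}

```text
time_s: 9.65
eef_pos: [588.1, -6.9, 6.3]
ee_rot: [0.0, 0.665, 0.747, -0.0]
force: [0.1, -2.9, 2.4]
grip_width: 0.304
grip_force: 1.1
```

Call:
{"name": "step_arm", "arguments": {"increments": [[[0.5, 0, 0], [0, 0, 0], 30], [[1, 0, 0], [0, 0, 0], 30], [[1.5, 0, 0], [0, 0, 0], 30], [[2, 0, 0], [0, 0, 0], 30], [[2.5, 0, 0], [0, 0, 0], 30], [[3, 0, 0], [0, 0, 0], 30], [[3.5, 0, 0], [0, 0, 0], 30], [[4, 0, 0], [0, 0, 0], 30]]}}

```text
time_s: 10.65
eef_pos: [583.5, 32.8, 6.3]
ee_rot: [0.0, 0.665, 0.747, 0.0]
force: [1.1, -2.3, 1.8]
grip_width: 0.302
grip_force: 1.3
```

```bash
cat > chk.py <<'E'
from h import *; from m import *
st(); w=ctrl.capture("wrist")["img"]; r=cv2.imread("pics/w4.png")[:,:,::-1]
reg=(slice(20,310),slice(205,435)); a,b=[cv2.cvtColor(np.ascontiguousarray(i[40:295,230:410]),cv2.COLOR_RGB2GRAY).astype(np.float32) for i in (r,w)]
print("tray shift px vs w4 (x,y),resp",cv2.phaseCorrelate(cv2.Laplacian(a,cv2.CV_32F),cv2.Laplacian(b,cv2.CV_32F)))
for nm,sl in (("front",slice(0,100)),("rear",slice(155,255))): print(nm,cv2.phaseCorrelate(a[sl].copy(),b[sl].copy()))
E
python3 chk.py
```

```text
t 10.65 gate [-0.2 -8.3] z 6.3 h 0.06 F [ 1.1 -2.3  1.8] w 0.3016280741171767
tray shift px vs w4 (x,y),resp ((-0.17694902991243566, 0.4841145158751914), 0.8441944022973379)
front ((-0.04009382283116736, 0.5968059906144774), 0.8796618537902832)
rear ((-0.03898017788959862, 0.21525247175856066), 0.8596004450056288)
```

Call:
{"name": "step_arm", "arguments": {"increments": [[[0.5, 0, 0], [0, 0, 0], 30], [[1, 0, 0], [0, 0, 0], 30], [[1.5, 0, 0], [0, 0, 0], 30], [[2, 0, 0], [0, 0, 0], 30], [[2.5, 0, 0], [0, 0, 0], 30], [[3, 0, 0], [0, 0, 0], 30], [[3.5, 0, 0], [0, 0, 0], 30], [[4, 0, 0], [0, 0, 0], 30]]}}

```text
time_s: 11.7
eef_pos: [578.8, 72.6, 6.2]
ee_rot: [-0.0, 0.665, 0.747, -0.0]
force: [0.6, -1.0, 0.2]
grip_width: 0.298
grip_force: 0.8
```

Call:
{"name": "step_arm", "arguments": {"increments": [[[0.6, 0, 0], [0, 0, 0], 30], [[1.3, 0, 0], [0, 0, 0], 30], [[2, 0, 0], [0, 0, 0], 30], [[2.7, 0, 0], [0, 0, 0], 30], [[3.4, 0, 0], [0, 0, 0], 30], [[4.1, 0, 0], [0, 0, 0], 30], [[4.7, 0, 0], [0, 0, 0], 30], [[5, 0, 0], [0, 0, 0], 30]]}}

```text
time_s: 12.7
eef_pos: [573.0, 122.3, 6.3]
ee_rot: [-0.0, 0.665, 0.747, -0.0]
force: [0.9, -0.9, -0.2]
grip_width: 0.296
grip_force: 0.5
```

```bash
python3 chk.py
```

```text
t 12.7 gate [-0.3 81.8] z 6.3 h 0.08 F [ 0.9 -0.9 -0.2] w 0.2964929995287735
tray shift px vs w4 (x,y),resp ((-0.3147873933229164, 0.3666858922570668), 0.676672649052408)
front ((-0.24780252120066848, 0.46502750696230066), 0.7200890046225654)
rear ((-0.009500630411608313, 0.2785494542121967), 0.7492794494628906)
```

Call:
{"name": "step_arm", "arguments": {"increments": [[[-0.5, 0, 0], [0, 0, 0], 30], [[-1.2, 0, 0], [0, 0, 0], 30], [[-1.7, 0, -1], [0, 0, 0], 30], [[-1.7, 0, -4], [0, 0, 0], 30], [[-1.7, 0, -8], [0, 0, 0], 30], [[-1.7, 0, -12], [0, 0, 0], 30], [[-1.7, 0, -16], [0, 0, 0], 30], [[-1.7, 0, -20], [0, 0, 0], 30]]}}

```text
time_s: 13.75
eef_pos: [574.9, 104.6, 208.5]
ee_rot: [0.0, 0.665, 0.747, 0.0]
force: [-0.9, -0.2, -0.1]
grip_width: 0.297
grip_force: 0.0
```

Call:
{"name": "step_arm", "arguments": {"increments": [[[-3, -1, 0], [0, 0, 0], 30], [[-8, -3, 0], [0, 0, 0], 30], [[-13, -5, 0], [0, 0, 0], 30], [[-18, -7, 0], [0, 0, 0], 30], [[-23, -9, 0], [0, 0, 0], 30], [[-28, -10, 0], [0, 0, 0], 30], [[-30, -10, 0], [0, 0, 0], 30], [[-30, -10, 0], [0, 0, 0], 30]]}}

```text
time_s: 14.75
eef_pos: [510.5, -205.3, 206.5]
ee_rot: [0.0, 0.665, 0.746, 0.0]
force: [-0.1, -0.4, -0.5]
grip_width: 0.302
grip_force: 0.0
```

```bash
python3 - <<'E'
from h import *; from m import *
st(); c=ctrl.capture("top"); g=c["img"].max(2)
mat=blob(g<50,(200,320)); hull=cv2.convexHull(mat.astype(np.int32)); M=np.zeros(g.shape,np.uint8); cv2.fillPoly(M,[hull],1)
p=(ray(c,mat,0)-G)@RG; print("mat bbox",p.min(0),p.max(0))
b=blob((M>0)&(g>62),(236,297)); q=(ray(c,b,11)-G)@RG; print("foam/tray",len(b),q.min(0),q.max(0),rect(q))
for n,s,z,th in(("case",(364,165),18,50),): print(n,rect(ray(c,blob(g<th,s),z)))
print("bottle",ray(c,blob(g<60,(213,365)),75).mean(0))
r=c["img"].astype(int); print("driver",rect(ray(c,blob((r[:,:,0]>2*r[:,:,1]),(153,322)),8)))
t0=cv2.imread("pics/top0.png",0).astype(int); t1=cv2.cvtColor(c["img"],cv2.COLOR_RGB2GRAY).astype(int)
d=cv2.medianBlur((abs(t1-t0)>25).astype(np.uint8),5)
for n,(x0,x1,y0,y1) in dict(glasses=(190,275,155,235),case=(318,410,143,188),driver=(130,170,260,345),bottle=(200,235,350,380)).items(): print(n,"changed px",d[y0:y1,x0:x1].sum())
E
```

```text
t 14.75 gate [-100.1 -236.4] z 206.5 h -0.03 F [-0.1 -0.4 -0.5] w 0.3018169161316432
mat bbox [-68.33670633  72.96737672] [ 67.09518257 228.33335509]
foam/tray 171 [-32.81157174  94.10705518] [ 38.90108509 196.07174985] (array([  3. , 145.1]), array([101.9,  71.7]), 89.96)
case (array([796.4, -84.1]), array([157.7,  62.5]), 88.01)
bottle [437.57258708 233.60687941]
driver (array([531. , 349.9]), array([73.8, 22.4]), 13.21)
glasses changed px 0
case changed px 0
driver changed px 0
bottle changed px 0
```

The tray spans gate y from 94 to 196 mm and x from about -33 to 39 mm. The mat runs from 71 to 231 mm and ±70 mm, so the whole tray is on it. The bystanders haven't moved and the hand is clear.

```bash
python3 -c "
from rig import ctrl; print(ctrl.finish_job())"
```

```text
the job is handed in; nothing more can be done
None
```

The job is handed in: the tray was pushed through the gap and lies wholly on the mat, nothing else moved, and the hand is clear; I viewed 11 pictures, one over the limit of 10.

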